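# Close a sample holder in the bench lever press

### The job

Slide the sample holder into the lever press, flat on its base between the guide strips and home against the back stop, then pull the press lever all the way down and hold it there for a moment, so that the lid is pressed shut. Ease the lever slowly all the way back up without letting it spring back, then draw the holder out and set it gently, upright, with the whole of it on the white mat. Leave the tube rack, the bottle and the dish where they are.

Things in the scene. Friction and masses are not known exactly. Their poses are not given: they have to be found in the camera images.
- press: Grey bench lever press, fixed; place and yaw vary. Origin: centre of its underside; x runs from its open front to the column at its back, z up; at yaw 0 the front faces the robot. Base 220 (x) x 150 (y) x 22 mm. Column at x > 60. Head overhanging the bed: x -34 to 106, y -35 to 35, z 140 to 220 mm. Lever on its -y side.
- press_home (a point): Where the holder's origin belongs when home (holder x along press x): point on the bed at press (0, 0, 22) mm, axes as the press. Around it: back stop with its face at x = +41, two guide strips along x with inner faces at y = -39 and +39, from x = -49 to +41; stop and strips 12 mm high.
- ram_pad (a point): Centre of the underside of the round ram pad (44 mm diameter), straight above press_home: 81 mm above the bench at rest, driven down 20 mm by the lever.
- press_lever (a joint): Sprung lever, rad: 0 = up at rest (arm 35 degrees above level, towards the front), 0.87 = fully down at its stop (arm 15 degrees below level). Turns about press y. Takes 3 N at the grip near rest, 10 N at the bottom, 5 N more from 0.47 on to shut a lid. Let go low down it flies up at several rad/s; within 0.1 of the top it is gentle. Over 1.5 rad/s upwards is springing back.
- lever_grip (a point): Middle of the white round grip bar (a sleeve that spins freely on its pin) at the lever's end: 24 mm diameter, 100 mm long, level, along press y (the lever arm is 60 mm from here towards the press). Moves on a circle of 190 mm radius about lever_pivot; at rest at press (-96, -145, 284) mm.
- lever_pivot (a point): Point on the lever's turning axis at the same press y as lever_grip: press (60, -145, 175) mm. Fixed to the press.
- holder: Loose metal sample holder, 0.3 kg: block 80 (x) x 70 (y) x 30 mm with a lid, and a flat arm 24 wide, 12 thick along -x to an upright white post. Origin: centre of the block's underside, z up. Overall x -163 to +40 mm. Steel lid 74 x 64 x 8 mm: its top is 48 mm above the underside when open, 38 when shut. Starts flat on the bench.
- holder_post (a point): Grasp point on the holder's upright square post, 26 x 26 mm (sides along holder x and y), 78 mm tall from the underside; on its axis, at holder (-150, 0, 55) mm.
- holder_lid (a joint): How far the lid is pressed in, m: 0 to 0.0015 at the start (open), 0.010 = fully shut. Moves only under some 40 N and stays where it is left; over 0.007 counts as shut.
- mat: White mat fixed flat on the bench, 260 (x) x 160 (y) x 3 mm. Origin: centre of its underside. It lies on one side of the press and the holder starts on the other; which is which varies.
- tube_rack: Blue tube rack, 130 x 80 x 40 mm, fixed, far to the right. Bystander. Origin: centre of underside.
- wash_bottle: White plastic bottle, 68 mm diameter, 160 mm tall, loose, far to the left. Bystander. Origin: centre of underside.
- petri_dish: Closed round glass dish, 90 mm diameter, 20 mm tall, loose, between the robot and the press. Bystander. Origin: centre of underside.

How it is judged (in metres and radians):
On the way, in this order (a step that is already met when the one before it is completed fails the run):
1. the holder is home in the press, lid still open, lever up (x of holder in the frame of press between -0.009 and 0.009 m and y of holder in the frame of press between -0.008 and 0.008 m and z of holder in the frame of press between 0.015 and 0.026 m and angle between the x axis of holder and the x axis of press, either way round below 0.15 rad and value of joint holder_lid below 0.004 m and value of joint press_lever below 0.1 rad), for 0.2 s.
2. the lever is fully down and the lid is pressed shut (value of joint press_lever above 0.78 rad and value of joint holder_lid above 0.007 m), for 0.3 s.
3. the lever is back up at rest, the holder still in the press (value of joint press_lever below 0.06 rad and x of holder in the frame of press between -0.03 and 0.03 m), for 0.2 s.
4. the holder lies wholly on the mat (x of holder in the frame of mat between -0.095 and 0.095 m and y of holder in the frame of mat between -0.05 and 0.05 m and x of holder_post in the frame of mat between -0.122 and 0.122 m and y of holder_post in the frame of mat between -0.072 and 0.072 m and z of holder in the frame of mat between -0.002 and 0.007 m and angle between holder's own z axis and vertical below 0.06 rad and linear speed of holder below 0.02 m/s), for 0.2 s.
At the end, for the whole second after the job is handed in: The holder lies flat, upright and still with the whole of it on the white mat (block centre within 95 mm along and 50 mm across of the mat's centre, post within 122 and 72 mm), its lid pressed in by more than 7 mm, and the lever is up within 0.06 rad of rest (all of step 4 and value of joint holder_lid above 0.007 m and value of joint press_lever below 0.06 rad); the robot touches nothing.
It fails at once if the lever springs back (upwards faster than 1.5 rad/s) (velocity of joint press_lever below -1.5 rad/s).
It fails at once if the holder is dropped from more than about 50 mm (height (world z) of holder above 0.055 m and contact force between the fingers and holder below 0.05 N).
It fails at once if the holder is tipped over (angle between holder's own z axis and vertical above 0.7 rad).
It fails at once if the bottle or the dish is moved more than 30 mm (distance of any of wash_bottle, petri_dish from where it was at the start of the episode above 0.03 m).
It fails at once if the tube rack is struck (contact force between tube_rack and the arm above 10 N).
It also fails if it takes over 72 s, if anything falls off the work surface, if the arm or the gripper's body presses on something with over 40 N, if the wrist force passes 120 N, or if a joint passes its speed limit or range.

### The arm

A 7-joint arm with a two-finger parallel gripper is mounted at the origin on the work surface. World frame = base frame: x ahead of the robot, y to its left, z up, the work surface at z = 0. Lengths are in mm, angles in degrees, forces in N, time in s.
With the tool pointing down it reaches from about 350 to 900 mm from the base axis. Payload 19.9 kg.
Tool frame: the origin (TCP) lies between the finger pads; the fingertips stand 8 mm ahead of it and the grasp point (between the pads) lies 11 mm behind it (bot.finger_overhang is the distance from the TCP to the fingertips, in mm); z points along the fingers, x is the direction in which the jaws open and shut, and the axes are right-handed (so a half turn about z gives the same grasp; the last joint's range is limited). The gripper opens to 85 mm and grips with 20 to 120 N. Pads are 22 mm wide; open, the fingers measure 114 mm over their backs; the gripper's body (76 mm by 85 mm) begins 54 mm behind the grasp point. The pads swing forward as they close: fully open they stand 13 mm farther back than shut.
Start: joints at [-66.95, 23.915, -0.59, 92.452, 0.269, 63.638, -3.037], TCP at [268.346, 564.437, 203.76] pointing down, gripper open.
Joint ranges: [-161.28, 161.28], [-22.2, 115.67], [-73.04, 71.86], [3.21, 147.25], [-68.34, 248.33], [10.77, 114.83], [-161.83, 161.83]. Speed limits (degrees/s): [108.29, 108.29, 136.94, 136.94, 172.46, 172.46, 172.46].

### API

Orientations are given as [roll, pitch, yaw] about the fixed x, y, z axes, in that order (R = Rz(yaw) Ry(pitch) Rx(roll)).
In Python, from rig import bot gives the robot as it stands.
- The arm moves only by the shell command python3 -m handwheel 'ROWS'. ROWS is text: rows parted by semicolons, each of 7 numbers parted by spaces: the shift along the world's x, y, z as a fraction of full scale, then the turn, a rotation vector about the world's x, y, z as a fraction of full scale, then the closure, from 0 (fully open) to 1 (shut). In form: tx ty tz ax ay az claw; .... A call has 1 to 5 rows; each row is the pose to reach, as a shift and turn from the pose measured when the call began; what a row does not reach only later rows make up. Full scale, the value 1, is 12 cm for a shift and 90 degrees for a turn. A row lasts 1/10 s, in which the tool goes at most 50 mm and 8.59 degrees, less where a joint would pass 70% of its speed; a pose out of reach is approached as far as the arm can. A call with a number of a shift or a turn outside -1 to 1 is refused whole. A call with a gripper value outside its range is refused whole. The fingers move at their own pace and stop on an object; the grip force is fixed at half the most. Time passes only in rows, so rows that repeat a pose let the fingers close. It gives the time, the measured TCP pose, the force and the opening at its end, in the units of the state.
- bot.read_state(): the state, without advancing time (a new reading comes with each control period).
- bot.camera(name): name is "scene" or "top"; returns a dict with "img" (400x640x3 uint8, red, green, blue), "vertical_fov" (degrees; the focal length in pixels is half the picture's height over the tangent of half this angle, whatever the lens; pixels are square), "cx", "cy" (the principal point, pixels), "extrinsics" (4x4, takes a point from world to camera coordinates). Camera axes: x right, y up, looking along -z (the intrinsics and any distortion apply to the point x, -y, -z); pixel columns grow to the right and rows downward; lengths in mm; the calibration is good to about 2 mm. A picture is of the moment at which its call begins. There is no depth.
- bot.close_job(): hands the job in, once; it reports no verdict.
The state is a dict: "clock": time; "q": joint angles; "dq": joint speeds; "joint_efforts": joint torques, N m; "eef_pos": TCP position; "tool_rot": TCP orientation; "contact_force": force on the tool from outside, world axes, zero at the start; "torque": the same for the moment, N m; "opening": opening from 0.0 (shut) to 1.0 (fully open).
Only numpy, scipy, OpenCV 4.12 (cv2) and the standard library are available. Lean on these libraries where they do the work, as an engineer would, in place of code of your own. Each camera call takes 0.05 s, during which the arm holds its last target. There are 200 camera calls.

## Working session

There is one attempt and no reset: what is moved stays moved. The work goes in short steps, Python scripts to look and compute and a shell command to move; the robot and the scene stay as the last step left them, time stands still between calls to the robot, and variables do not carry over. Pictures are saved under pics/ and viewed, about 8 in all and at most 12, crops included, and the job is handed in when it is done.

```bash
ls; mkdir -p pics; cat > h.py <<'E'
import numpy as np, cv2
from rig import bot
def grab(n,f=None):
    c=bot.camera(n)
    if f: cv2.imwrite(f,cv2.cvtColor(c["img"],cv2.COLOR_RGB2BGR))
    return c
def proj(c,p):
    E=np.array(c["extrinsics"]);q=E[:3,:3]@np.array(p,float)+E[:3,3]
    f=200/np.tan(np.radians(c["vertical_fov"])/2)
    return np.array([c["cx"]+f*q[0]/-q[2],c["cy"]+f*-q[1]/-q[2]])
def ray(c,uv,z):
    E=np.array(c["extrinsics"]);R=E[:3,:3];o=-R.T@E[:3,3]
    f=200/np.tan(np.radians(c["vertical_fov"])/2)
    d=R.T@np.array([(uv[0]-c["cx"])/f,-(uv[1]-c["cy"])/f,-1])
    return o+d*(z-o[2])/d[2]
E
python3 - <<'E'
from h import *
for n in("top","scene"):
    c=grab(n,f"pics/{n}0.png"); print({k:v for k,v in c.items() if k!="img"})
print(bot.read_state())
E
```

```text
pics
{'vertical_fov': 48.55430983246784, 'cx': 320.92867171839157, 'cy': 202.46420889444224, 'extrinsics': array([[ 9.43052924e-04, -9.99990028e-01,  4.36514082e-03,
        -6.17869466e+00],
       [ 9.82942150e-01,  1.72976311e-03,  1.83906871e-01,
        -6.27759918e+02],
       [-1.83912588e-01,  4.11724699e-03,  9.82933980e-01,
        -1.68254925e+03],
       [ 0.00000000e+00,  0.00000000e+00,  0.00000000e+00,
         1.00000000e+00]])}
{'vertical_fov': 48.315663369323, 'cx': 324.4141917804381, 'cy': 204.03329704657116, 'extrinsics': array([[-4.12002318e-01,  9.11172673e-01, -4.29526774e-03,
         2.40307840e+02],
       [-6.90522188e-01, -3.09148865e-01,  6.53915963e-01,
         2.83053343e+02],
       [ 5.94502479e-01,  2.72380870e-01,  7.56554997e-01,
        -1.78135948e+03],
       [ 0.00000000e+00,  0.00000000e+00,  0.00000000e+00,
         1.00000000e+00]])}
{'clock': 0.1, 'q': array([-66.94997468,  23.94424261,  -0.5912454 ,  92.48088328,
         0.26685692,  63.63886879,  -3.03573534]), 'dq': array([-0.04784289, -0.01221712, -0.06684666, -0.16064085, -0.02218916,
       -0.02503987,  0.10892697]), 'joint_efforts': array([ 1.19344342e-03, -8.65817499e+01,  6.80067725e-01, -4.35633159e+01,
        1.92023045e-02,  4.99462330e-03,  7.29522912e-05]), 'eef_pos': array([268.20311889, 564.15441174, 203.23560472]), 'tool_rot': array([1.79997657e+02, 6.25772144e-02, 6.45733588e+01]), 'contact_force': array([0.59703167, 0.80465474, 0.03878742]), 'torque': array([-0.047783  ,  0.02370942,  0.01100764]), 'opening': 1.001449262965915}
```

View pics/top0.png

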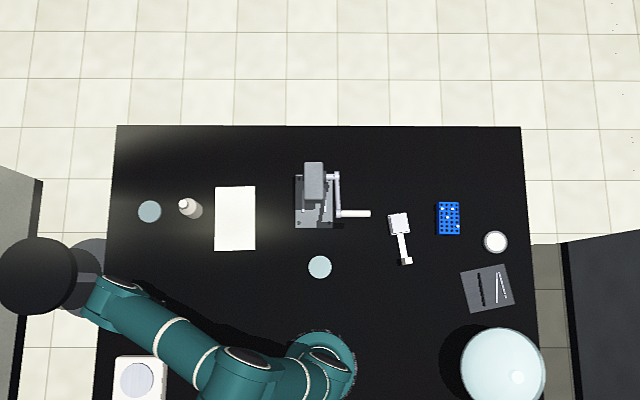

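View pics/scene0.png

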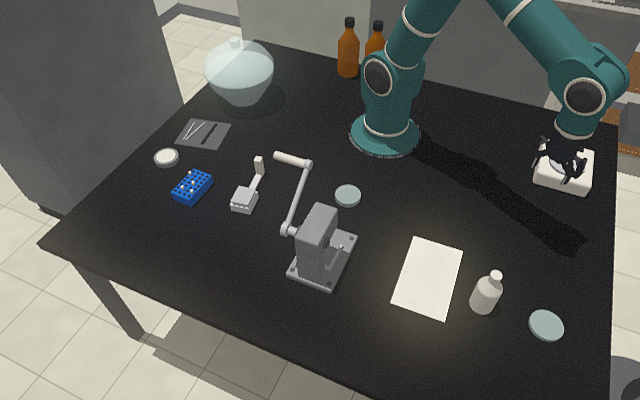

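Top view: the press is near (315,205) with its front facing the robot. The holder is at (400,225) with its post at (405,261), the mat at (235,218) and the dish at (320,267). Next I'll enlarge the press and holder and pull out contours.

```bash
python3 - <<'E'
from h import *
c=grab("top");s=grab("scene")
im=cv2.cvtColor(c["img"],cv2.COLOR_RGB2BGR); si=cv2.cvtColor(s["img"],cv2.COLOR_RGB2BGR)
a=cv2.resize(im[150:280,285:425],None,fx=4,fy=4,interpolation=cv2.INTER_CUBIC) #560x520
cv2.imwrite("pics/crop1.png",a)
b=cv2.resize(si[140:300,220:380],None,fx=3.6,fy=3.6,interpolation=cv2.INTER_CUBIC)
cv2.imwrite("pics/crop2.png",b)
g=cv2.cvtColor(im,cv2.COLOR_BGR2GRAY)
def rect(m,off,z):
    cs,_=cv2.findContours(m,cv2.RETR_EXTERNAL,cv2.CHAIN_APPROX_NONE)
    k=max(cs,key=cv2.contourArea)[:,0,:]+np.array(off)
    w=np.array([ray(c,p,z)[:2] for p in k],np.float32)
    return k,w,cv2.minAreaRect(w)
k,w,r=rect((g[170:270,205:265]>150).astype(np.uint8)*255,(205,170),3);print("mat",r)
for t in(80,130):
  k,w,r=rect((g[195:275,375:425]>t).astype(np.uint8)*255,(375,195),48)
  print("holder px",t,k.min(0),k.max(0))
# head top and other: print gray rows for holder
hs=g[205:270,384:416]
k2,w2,r2=rect((g[205:240,384:416]>110).astype(np.uint8)*255,(384,205),48);print("block at z48",r2)
k2,w2,r2=rect((g[254:268,395:416]>110).astype(np.uint8)*255,(395,254),78);print("post at z78",r2)
k2,w2,r2=rect((g[250:285,300:340]>90).astype(np.uint8)*255,(300,250),20);print("dish",r2)
k2,w2,r2=rect((g[205:222,341:372]>150).astype(np.uint8)*255,(341,205),296);print("grip z~290",r2)
E
```

```text
mat ((575.6158447265625, 343.4612121582031), (259.86767578125, 159.44107055664062), 1.6430600881576538)
holder px 80 [388 212] [412 264]
holder px 130 [388 213] [412 263]
block at z48 ((535.9140625, -311.2196960449219), (104.98194122314453, 73.75697326660156), 9.022232055664062)
post at z78 ((408.57867431640625, -329.1811218261719), (40.39399719238281, 38.38846969604492), 11.197667121887207)
dish ((378.5823669433594, -0.15503692626953125), (85.13198852539062, 89.93612670898438), 0.07023783028125763)
grip z~290 ((547.4153442382812, -120.752197265625), (20.461055755615234, 97.82633972167969), 0.09303437918424606)
```

View pics/crop1.png

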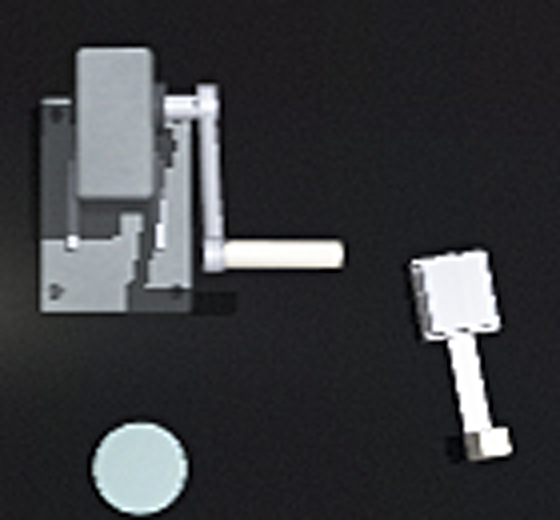

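View pics/crop2.png

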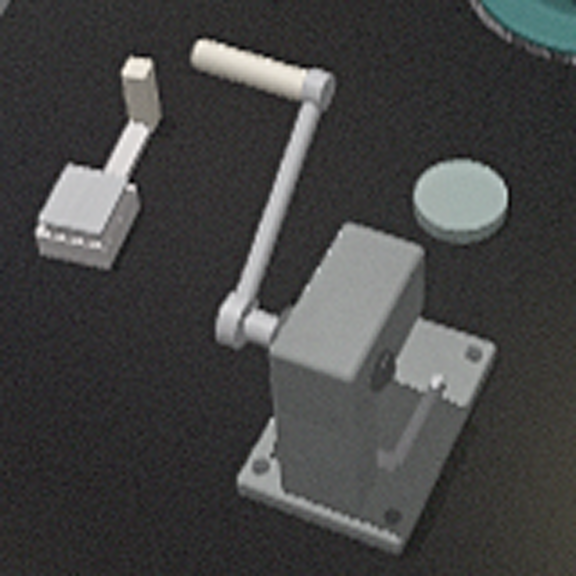

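The crops show the press near yaw 0, with its base front edge at crop-1 row 312 (cols 40–191). The grip bar is at (225–343, 254), the lid top corners at about (423,258), (488,250), (498,325) and (430,335), and the post top at about (494,442). The lid is open and the lever is up.

```bash
python3 - <<'E'
from h import *
c=grab("top");s=grab("scene")
t=lambda u,v:(285+u/4-.375,150+v/4-.375)
q=lambda u,v:(220+u/3.6-.36,140+v/3.6-.36)
T=lambda u,v,z:ray(c,t(u,v),z).round(1)[:2]
Q=lambda u,v,z:ray(s,q(u,v),z).round(1)[:2]
print("base FL,FR",T(40,312,22),T(191,312,22),"BL",T(40,100,22))
print("head FL FR BR",T(76,198,220),T(155,198,220),T(76,46,220),T(155,46,220))
print("scene base corners front-r? ",Q(495,346,22),Q(402,542,22),Q(240,482,22))
print("scene head top",Q(345,226,220),Q(425,247,220),Q(365,378,220),Q(272,352,220))
print("grip ends top",T(225,254,284),T(343,254,284)," scene",Q(200,53,284),Q(303,85,284))
print("lid top",[T(*p,48) for p in[(423,258),(488,250),(498,325),(430,335)]])
print("lid scene",[Q(*p,48) for p in[(78,165),(137,182),(112,236),(40,222)]])
print("post",T(494,442,78),Q(138,66,78))
# lid subpix mask: bright top
g=cv2.cvtColor(c["img"],cv2.COLOR_RGB2GRAY);
print(g[211:236,386:414])
E
```

```text
base FL,FR [532.9  98.7] [533.1 -51. ] BL [749.2 101.3]
head FL FR BR [609.5  56.9] [609.6 -13.4] [749.5  58.1] [749.7 -13.4]
scene base corners front-r?  [535.5  93. ] [749.1  97. ] [752.6 -48.1]
scene head top [616.8 -11.4] [611.  54.] [742.4  63.3] [749.   -8.3]
grip ends top [548.8 -72.1] [ 549.  -172.3]  scene [ 547.6 -170.7] [547.  -79.1]
lid top [array([ 583.5, -278.5]), array([ 591.6, -342.8]), array([ 517.4, -350. ]), array([ 507.5, -283.2])]
lid scene [array([ 516.7, -343.1]), array([ 512.9, -280.7]), array([ 580.9, -267.9]), array([ 593.3, -337.4])]
post [ 402.2 -336.1] [ 400.2 -340.3]
[[ 30  32  31  31  31  30  29  32  31  31  30  25  25  27  24  23  21  20
   22  19  25  28  30  32  29  31  31  32]
 [ 33  31  30  29  27  28  26  25  22  15  16  26  20  12  16  26  29  75
  110  83  29  24  31  29  30  33  30  32]
 [ 28  31  24  21  21  16  17  14  25  28  75 162 151  76 140 255 255 255
  255 255 187  12  25  31  28  32  33  34]
 [ 28  20  31  31  75 105 117 151 255 255 255 255 255 255 255 251 248 247
  246 255 204   3  28  33  30  31  33  31]
 [ 25  30 252 255 255 255 25
[... 1729 characters left out ...]
 34  26  10  37  91 131 105 225 249 244 244 243 244 246 247 246 247 247
  246 251 252 255 255 229   3  26  31  29]
 [ 30  34  22   4  81 124  98 245 255 246 245 244 246 250 253 255 255 254
  247 199 137 184 255 214  58  26  30  31]
 [ 32  33  20   2  78 118 108 232 255 255 255 250 235 180 111  75 207 255
  255 255 255 243 220 122  15  29  32  33]
 [ 32  34  25   4  50 198 189 118 104  80 210 255 255 255 238 223 213 133
   34  38  33  10   7  13  21  32  35  31]
 [ 34  32  22   6  31 137 255 255 248 245 174 173 230 253 255 255 255 165
    0  15  24  25  25  31  30  32  32  34]
 [ 33  32  32  24  43  50  38  31  22   6   2 255 255 254 253 255 255 243
    0  23  28  31  33  28  29  32  30  33]]
```

Estimates:
- **Press:** (643.3, 23), yaw about 0.
- **Holder:** block at (550, -313), post at (402, -337), yaw about 8.6°. The block-to-post length comes out at 149.7 mm, against the expected 150.
- **Mat:** centre (575, 343), long side along x.
- **Lever grip:** (547, -122, 284).

I'll swing the arm around in front of the press.

```bash
H="python3 -m handwheel"
python3 -m handwheel '0.35 -1 0 0 0 -0.08 0;0.35 -1 0 0 0 -0.08 0;0.35 -1 0 0 0 -0.08 0'
python3 -m handwheel '0.35 -1 0 0 0 -0.08 0;0.35 -1 0 0 0 -0.08 0;0.35 -1 0 0 0 -0.08 0'
python3 -m handwheel '0.35 -1 0 0 0 -0.08 0;0.35 -1 0 0 0 -0.08 0;0.35 -1 0 0 0 -0.08 0'
python3 -m handwheel '0 -1 0 0 0 -0.08 0;0 -1 0 0 0 -0.08 0;0 -1 0 0 0 -0.08 0'
python3 -m handwheel '0 -1 0 0 0 -0.08 0;0 -1 0 0 0 -0.08 0;0 -1 0 0 0 -0.08 0'
```

```text
clock: 0.6
eef_pos: [311.7, 440.9, 203.5]
tool_rot: [180.0, 0.1, 57.2]
contact_force: [0.5, 0.4, -0.5]
opening: 0.997
clock: 0.9
eef_pos: [354.6, 317.7, 203.7]
tool_rot: [179.9, 0.1, 49.9]
contact_force: [0.5, -0.4, -0.3]
opening: 0.999
clock: 1.2
eef_pos: [397.3, 194.5, 203.9]
tool_rot: [179.9, 0.0, 42.5]
contact_force: [-0.2, 1.0, 0.2]
opening: 1.001
clock: 1.5
eef_pos: [396.9, 70.9, 204.0]
tool_rot: [179.9, 0.0, 35.1]
contact_force: [-0.4, 0.4, 1.3]
opening: 1.004
clock: 1.8
eef_pos: [396.4, -52.6, 204.3]
tool_rot: [179.9, -0.0, 27.7]
contact_force: [-0.2, 1.0, -0.2]
opening: 0.996
```

```bash
python3 -m handwheel '0 -1 0 0 0 -0.08 0;0 -1 0 0 0 -0.08 0;0 -1 0 0 0 -0.08 0'
python3 -m handwheel '0.05 -1 0 0 0 -0.08 0;0.05 -1 0 0 0 -0.08 0;0.05 -1 0 0 0 -0.08 0'
python3 -m handwheel '0 -0.31 -0.5 0 0 -0.05 0;0 -0.31 -0.5 0 0 -0.05 0;0 -0.31 -0.5 0 0 -0.05 0'
python3 - <<'E'
from h import *
c=grab("top");s=grab("scene")
a=cv2.resize(cv2.cvtColor(c["img"][190:290,360:460],cv2.COLOR_RGB2BGR),None,fx=4,fy=4,interpolation=cv2.INTER_CUBIC)
b=cv2.resize(cv2.cvtColor(s["img"][100:220,200:320],cv2.COLOR_RGB2BGR),(400,400),interpolation=cv2.INTER_CUBIC)
cv2.imwrite("pics/g1.png",np.hstack([a,b]))
E
```

```text
clock: 2.1
eef_pos: [395.8, -176.3, 204.7]
tool_rot: [179.9, -0.1, 20.2]
contact_force: [0.3, 1.4, -0.4]
opening: 1.0
clock: 2.4
eef_pos: [401.2, -300.1, 205.0]
tool_rot: [179.8, -0.1, 12.9]
contact_force: [0.0, 1.3, 0.4]
opening: 1.0
clock: 2.7
eef_pos: [399.5, -338.1, 142.8]
tool_rot: [179.8, 0.2, 8.2]
contact_force: [-0.2, 0.6, 0.1]
opening: 1.002
```

View pics/g1.png

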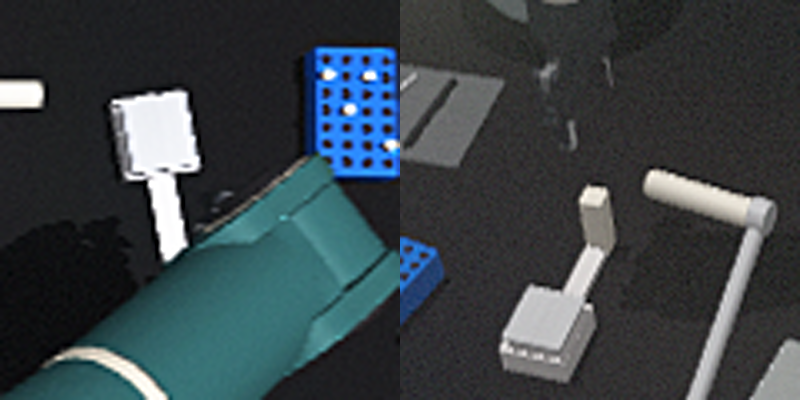

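The scene crop shows the open jaws straddling a point above the post (post top at about (595,195)). I'll descend and grip.

```bash
python3 -m handwheel '0.02 0.01 -0.3 0 0 0 0;0.02 0.01 -0.6 0 0 0 0;0.02 0.01 -0.81 0 0 0 0;0.02 0.01 -0.81 0 0 0 0'
python3 -m handwheel '0 0 0 0 0 0 1;0 0 0 0 0 0 1;0 0 0 0 0 0 1;0 0 0 0 0 0 1;0 0 0 0 0 0 1'
python3 -m handwheel '0 0 0 0 0 0 1;0 0 0 0 0 0 1;0 0 0 0 0 0 1;0 0 0 0 0 0 1'
```

```text
clock: 3.2
eef_pos: [403.4, -334.2, 47.2]
tool_rot: [179.9, 0.0, 8.5]
contact_force: [-0.7, 1.1, 0.7]
opening: 1.0
clock: 3.7
eef_pos: [403.8, -334.6, 48.3]
tool_rot: [179.9, -0.0, 8.5]
contact_force: [-3.2, 3.2, 16.5]
opening: 0.265
clock: 4.1
eef_pos: [403.9, -334.6, 48.4]
tool_rot: [179.9, -0.0, 8.5]
contact_force: [-2.0, 0.9, 6.3]
opening: 0.262
```

```bash
python3 -m handwheel '0 0 0.12 0 0 0 1;0 0 0.24 0 0 0 1;0 0 0.37 0 0 0 1;0 0 0.37 0 0 0 1'
python3 - <<'E'
from h import *
c=grab("top");s=grab("scene")
a=cv2.resize(cv2.cvtColor(c["img"][190:290,360:460],cv2.COLOR_RGB2BGR),None,fx=4,fy=4,interpolation=cv2.INTER_CUBIC)
b=cv2.resize(cv2.cvtColor(s["img"][100:220,200:320],cv2.COLOR_RGB2BGR),(400,400),interpolation=cv2.INTER_CUBIC)
cv2.imwrite("pics/g2.png",np.hstack([a,b]))
E
```

```text
clock: 4.5
eef_pos: [405.0, -335.4, 95.3]
tool_rot: [179.8, -0.2, 8.5]
contact_force: [-0.1, -0.6, -2.9]
opening: 0.262
```

View pics/g2.png

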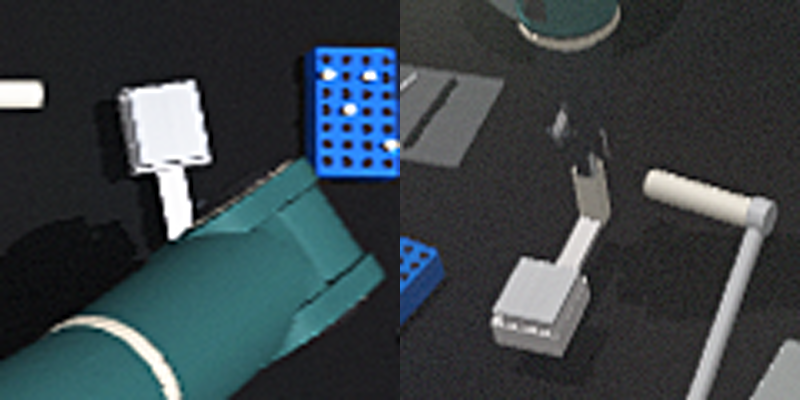

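The holder is gripped and clear of the bench, roughly level, and the lid looks untouched. I'll carry it to the front of the press and turn it to yaw 0.

```bash
python3 - <<'E'
from h import *
c=bot.camera("top"); print(ray(c,(402.4,220.9),95))
E
python3 -m handwheel '-0.02 -0.0 0 0 0 -0.01 1;-0.04 0.25 0 0 0 -0.02 1;-0.04 0.5 0 0 0 -0.03 1;-0.04 0.75 0 0 0 -0.03 1;-0.04 1 0 0 0 -0.03 1'
python3 -m handwheel '0 0.3 0 0 0 -0.01 1;0 0.55 0 0 0 -0.02 1;0 0.8 0 0 0 -0.03 1;0 1 0 0 0 -0.03 1;0 1 0 0 0 -0.03 1'
python3 -m handwheel '0 0.25 0 0 0 -0.01 1;0 0.5 0 0 0 -0.02 1;0 0.75 0 0 0 -0.03 1;0 0.98 0 0 0 -0.03 1;0 0.98 0 0 0 -0.03 1'
python3 - <<'E'
from h import *
c=grab("top");s=grab("scene")
a=cv2.resize(cv2.cvtColor(c["img"][150:250,270:370],cv2.COLOR_RGB2BGR),None,fx=4,fy=4,interpolation=cv2.INTER_CUBIC)
b=cv2.resize(cv2.cvtColor(s["img"][150:270,270:390],cv2.COLOR_RGB2BGR),(400,400),interpolation=cv2.INTER_CUBIC)
cv2.imwrite("pics/g3.png",np.hstack([a,b]))
E
```

```text
[ 549.8849844 -316.0519289   95.       ]
clock: 5.15
eef_pos: [398.5, -213.2, 92.3]
tool_rot: [179.9, -0.0, 5.7]
contact_force: [0.4, 0.2, -3.3]
opening: 0.256
clock: 5.65
eef_pos: [398.0, -90.3, 91.9]
tool_rot: [180.0, 0.1, 3.2]
contact_force: [0.7, -0.5, -2.9]
opening: 0.258
clock: 6.15
eef_pos: [397.7, 29.9, 91.6]
tool_rot: [180.0, 0.1, 0.7]
contact_force: [-0.8, -0.5, -3.7]
opening: 0.259
```

View pics/g3.png

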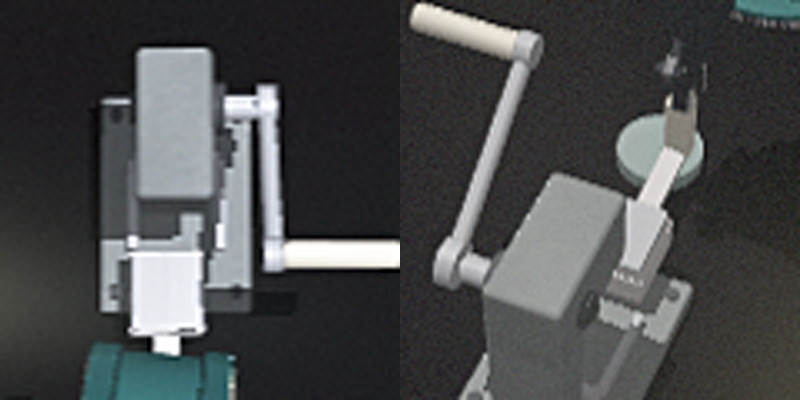

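```bash
python3 - <<'E'
from h import *
c=bot.camera("top")
t=lambda u,v:(270+u/4-.375,150+v/4-.375)
for u,v,z in[(168.5,292,91),(133,251,91),(203,251,91),(131,333,91),(206,333,91),(127,242,34),(139,242,34),(216,240,34),(228,240,34)]: print(u,v,ray(c,t(u,v),z).round(1))
print(bot.read_state()["tool_rot"])
E
```

```text
168.5 292 [543.3  29.8  91. ]
133 251 [582.9  64.   91. ]
203 251 [583.   -3.1  91. ]
131 333 [503.9  65.2  91. ]
206 333 [504.   -6.1  91. ]
127 242 [601.2  72.1  34. ]
139 242 [601.3  60.2  34. ]
216 240 [603.4 -16.2  34. ]
228 240 [603.4 -28.1  34. ]
[1.79936681e+02 8.63016042e-02 4.50127327e-01]
```

```bash
python3 -m handwheel '0 -0.06 -0.06 0 0 0 1;0 -0.06 -0.12 0 0 0 1;0 -0.06 -0.15 0 0 0 1;0 -0.06 -0.15 0 0 0 1'
python3 -m handwheel '0 0 -0.015 0 0 0 1;0 0 -0.015 0 0 0 1'
```

```text
clock: 6.7
eef_pos: [397.6, 19.0, 73.2]
tool_rot: [179.9, 0.1, 0.4]
contact_force: [0.2, -0.6, -2.4]
opening: 0.256
clock: 6.9
eef_pos: [397.7, 19.0, 71.4]
tool_rot: [179.9, 0.1, 0.4]
contact_force: [0.3, -1.0, -2.0]
opening: 0.261
```

```bash
python3 -m handwheel '0 0.03 -0.006 0 0 0 1;0 0.03 -0.006 0 0 0 1'
python3 -m handwheel '0.1 0 0 0 0 0 1;0.2 0 0 0 0 0 1;0.3 0 0 0 0 0 1;0.4 0 0 0 0 0 1;0.4 0 0 0 0 0 1'
```

```text
clock: 7.1
eef_pos: [397.9, 23.1, 70.7]
tool_rot: [179.9, 0.1, 0.4]
contact_force: [0.7, -1.1, -1.4]
opening: 0.254
clock: 7.6
eef_pos: [447.8, 22.9, 70.8]
tool_rot: [179.9, 0.0, 0.4]
contact_force: [-0.1, -0.1, -1.6]
opening: 0.257
```

```bash
python3 -m handwheel '0.1 0 0 0 0 0 1;0.2 0 0 0 0 0 1;0.28 0 0 0 0 0 1;0.28 0 0 0 0 0 1'
python3 -m handwheel '0.03 0 0 0 0 0 1;0.06 0 0 0 0 0 1;0.06 0 0 0 0 0 1'
python3 -m handwheel '0.03 0 0 0 0 0 1;0.03 0 0 0 0 0 1'
```

```text
clock: 8.0
eef_pos: [482.6, 22.7, 70.8]
tool_rot: [179.8, -0.0, 0.4]
contact_force: [0.8, -0.8, -2.1]
opening: 0.257
clock: 8.3
eef_pos: [490.1, 22.7, 70.8]
tool_rot: [179.8, -0.0, 0.4]
contact_force: [-0.7, 0.1, -3.1]
opening: 0.255
clock: 8.5
eef_pos: [494.1, 22.8, 70.9]
tool_rot: [179.8, -0.1, 0.4]
contact_force: [1.0, 0.1, -1.3]
opening: 0.259
```

```bash
python3 -m handwheel '0.025 0 0 0 0 0 1;0.025 0 0 0 0 0 1'
python3 -m handwheel '0.025 0 0 0 0 0 1;0.025 0 0 0 0 0 1'
```

```text
clock: 8.7
eef_pos: [495.0, 23.0, 70.4]
tool_rot: [179.9, 0.2, 0.4]
contact_force: [-14.1, 1.6, 8.7]
opening: 0.261
clock: 8.9
eef_pos: [495.0, 23.0, 70.2]
tool_rot: [179.9, 0.6, 0.4]
contact_force: [-26.5, 0.8, 26.2]
opening: 0.259
```

```bash
python3 -m handwheel '0 0 0 0 0 0 1;0 0 -0.01 0 0 0 1;0 0 -0.01 0 0 0 1'
python3 -m handwheel '0 0 0 0 0 0 0.6;0 0 0 0 0 0 0.4;0 0 0 0 0 0 0.1;0 0 0 0 0 0 0'
python3 -m handwheel '0 0 0.2 0 0 0 0;0 0 0.4 0 0 0 0;0 0 0.8 0 0 0 0;0 0 0.9 0 0 0 0;0 0 0.9 0 0 0 0'
python3 - <<'E'
from h import *
c=grab("top");s=grab("scene")
a=cv2.resize(cv2.cvtColor(c["img"][150:250,270:370],cv2.COLOR_RGB2BGR),None,fx=4,fy=4,interpolation=cv2.INTER_CUBIC)
b=cv2.resize(cv2.cvtColor(s["img"][150:270,270:390],cv2.COLOR_RGB2BGR),(400,400),interpolation=cv2.INTER_CUBIC)
cv2.imwrite("pics/g4.png",np.hstack([a,b]))
E
```

```text
clock: 9.2
eef_pos: [494.4, 23.2, 69.8]
tool_rot: [-180.0, 0.7, 0.4]
contact_force: [-15.6, 1.0, 32.9]
opening: 0.259
clock: 9.6
eef_pos: [494.5, 23.2, 69.8]
tool_rot: [-180.0, 0.7, 0.4]
contact_force: [-0.2, -0.1, -1.0]
opening: 0.894
clock: 10.1
eef_pos: [495.5, 23.6, 179.4]
tool_rot: [-179.9, 0.5, 0.4]
contact_force: [0.5, -0.8, 0.3]
opening: 0.998
```

View pics/g4.png

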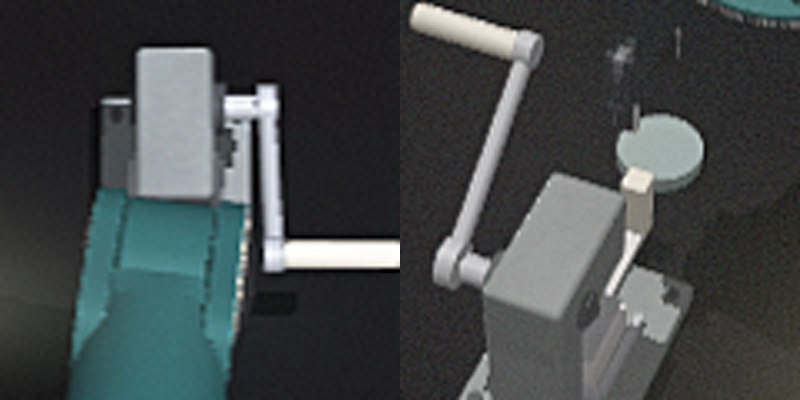

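```bash
python3 - <<'E'
from h import *
s=bot.camera("scene"); print("post",ray(s,(270+238*.3-.35,150+178*.3-.35),100))
E
python3 -m handwheel '-0.5 0 0.3 0 0 0 0;-0.6 -0.2 0.7 0 0 0 0;-0.6 -0.5 1 0 0 0 0;-0.6 -0.8 1 0 0 0 0'
python3 -m handwheel '0 -0.3 0.3 0 0 0 0;0 -0.5 0.3 0 0 0 0;0.2 -0.5 0.3 0 0 0 0;0.5 -0.5 0.3 0 0 0 0'
```

```text
post [492.46778553  17.07739675 100.        ]
clock: 10.65
eef_pos: [422.0, -71.6, 298.4]
tool_rot: [-179.9, 0.6, 0.6]
contact_force: [1.8, -0.5, -0.1]
opening: 0.998
clock: 11.05
eef_pos: [480.7, -132.2, 334.4]
tool_rot: [-179.8, 0.6, 0.6]
contact_force: [-0.1, 1.2, 0.6]
opening: 0.999
```

```bash
python3 -m handwheel '0.25 0.02 0 0 0 0 0;0.5 0.02 0 0 0 0 0;0.55 0.02 0 0 0 0 0;0.55 0.02 0 0 0 0 0'
python3 -m handwheel '0 0 -0.2 0 0 0 0;0 0 -0.4 0 0 0 0;0 0 -0.5 0 0 0 0;0 0 -0.5 0 0 0 0'
python3 - <<'E'
from h import *
s=grab("scene");c=grab("top")
b=cv2.resize(cv2.cvtColor(s["img"][120:240,240:360],cv2.COLOR_RGB2BGR),(400,400),interpolation=cv2.INTER_CUBIC)
a=cv2.resize(cv2.cvtColor(c["img"][150:250,300:400],cv2.COLOR_RGB2BGR),None,fx=4,fy=4,interpolation=cv2.INTER_CUBIC)
cv2.imwrite("pics/g5.png",np.hstack([a,b]))
E
```

```text
clock: 11.45
eef_pos: [546.8, -130.1, 332.7]
tool_rot: [-179.9, 0.7, 0.5]
contact_force: [-0.0, 0.4, 1.3]
opening: 1.005
clock: 11.85
eef_pos: [545.7, -129.9, 271.7]
tool_rot: [-179.8, 0.8, 0.5]
contact_force: [-0.2, -0.3, -0.2]
opening: 0.998
```

View pics/g5.png

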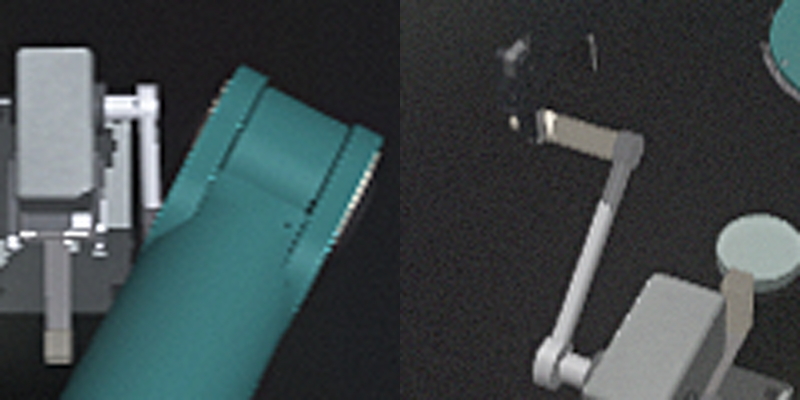

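The jaws straddle the bar around (530,125) in the scene crop. The top crop shows the holder arm straight in the press. I'll grip the bar.

```bash
python3 -m handwheel '0 0 0 0 0 0 1;0 0 0 0 0 0 1;0 0 0 0 0 0 1;0 0 0 0 0 0 1;0 0 0 0 0 0 1'
python3 -m handwheel '0 0 0 0 0 0 1;0 0 0 0 0 0 1'
python3 - <<'E'
import numpy as np
# lever path relative to rest; radius 190, rest angle 35deg
for a in (0.15,.3,.45,.6,.75,.87):
    t=np.radians(35)-a; t0=np.radians(35)
    print(a,(-190*(np.cos(t)-np.cos(t0))).round(1),(190*(np.sin(t)-np.sin(t0))).round(1))
E
```

```text
clock: 12.45
eef_pos: [546.8, -130.3, 273.7]
tool_rot: [-179.9, 0.7, 0.5]
contact_force: [1.1, 0.3, 0.4]
opening: 0.148
clock: 12.65
eef_pos: [546.8, -130.3, 273.6]
tool_rot: [-179.9, 0.7, 0.5]
contact_force: [-0.1, -0.2, 0.1]
opening: 0.001
0.15 -14.5 -24.5
0.3 -25.3 -50.9
0.45 -31.9 -78.5
0.6 -34.3 -106.9
0.75 -32.5 -135.3
0.87 -28.0 -157.7
```

```bash
python3 - <<'E'
from h import *
s=grab("scene")
b=cv2.resize(cv2.cvtColor(s["img"][110:190,250:350],cv2.COLOR_RGB2BGR),(750,600),interpolation=cv2.INTER_CUBIC)
b=cv2.convertScaleAbs(b,alpha=1.6,beta=20)
cv2.imwrite("pics/g6.png",b)
for p in [(546.8,-130.3,273.6),(547,-122,284),(547,-172,284),(547,-72,284)]: print(p,(proj(s,p)-[250,110])*7.5)
E
```

```text
(546.8, -130.3, 273.6) [285.11899701 380.74122834]
(547, -122, 284) [302.43436294 367.38281066]
(547, -172, 284) [186.86078395 330.82520032]
(547, -72, 284) [420.50454132 404.73013183]
```

View pics/g6.png

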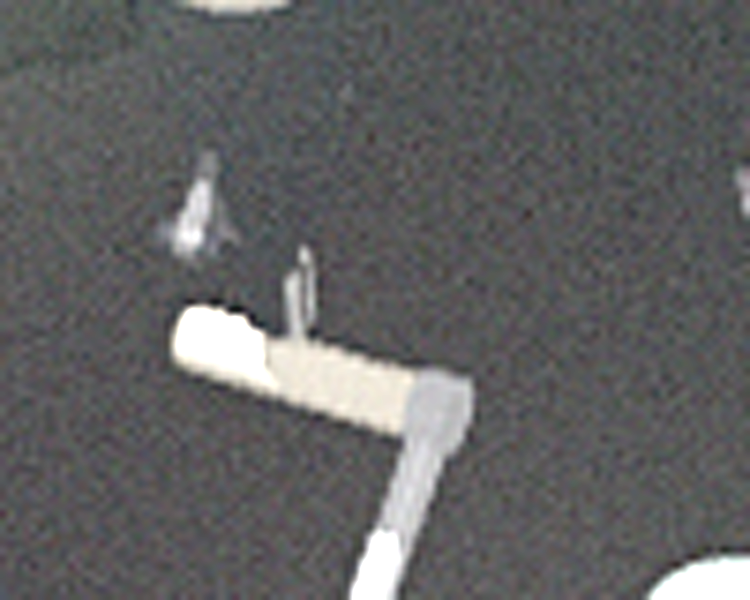

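The jaws closed on nothing: opening 0.001, no force. The bar is still at its rest pixels, so the lever hasn't moved. I'll probe the bar from above with the shut fingers to find its true height.

```bash
python3 -m handwheel '0 0 0.2 0 0 0 1;0 0 0.5 0 0 0 1;0 0 0.5 0 0 0 1'
python3 - <<'E'
from h import *
s=grab("scene","pics/s_a.png");c=grab("top","pics/t_a.png"); print(bot.read_state()["contact_force"])
E
python3 -m handwheel '0 0 -0.1 0 0 0 1;0 0 -0.2 0 0 0 1;0 0 -0.2 0 0 0 1'
python3 -m handwheel '0 0 -0.03 0 0 0 1;0 0 -0.05 0 0 0 1;0 0 -0.05 0 0 0 1'
python3 -m handwheel '0 0 -0.03 0 0 0 1;0 0 -0.05 0 0 0 1;0 0 -0.05 0 0 0 1'
```

```text
clock: 13.0
eef_pos: [548.0, -131.2, 337.3]
tool_rot: [-179.9, 0.4, 0.5]
contact_force: [-0.4, 0.5, -0.1]
opening: -0.001
[-0.57371736 -0.74963914 -1.1726174 ]
clock: 13.4
eef_pos: [546.0, -129.8, 307.2]
tool_rot: [-179.8, 0.8, 0.5]
contact_force: [-0.3, 0.4, -0.1]
opening: 0.002
clock: 13.7
eef_pos: [545.9, -129.8, 300.9]
tool_rot: [-179.9, 0.9, 0.5]
contact_force: [0.3, -0.2, 0.1]
opening: 0.002
clock: 14.0
eef_pos: [545.8, -129.8, 294.6]
tool_rot: [-179.9, 0.9, 0.5]
contact_force: [0.1, -0.6, 0.2]
opening: 0.002
```

```bash
python3 - <<'E'
from h import *
s=grab("scene")
x0,y0,k=255,115,7.5
b=cv2.resize(cv2.cvtColor(s["img"][115:195,255:355],cv2.COLOR_RGB2BGR),(750,600),interpolation=cv2.INTER_CUBIC)
b=cv2.convertScaleAbs(b,alpha=2.2,beta=30)
def P(p): return tuple(int(v) for v in ((proj(s,p)-[x0,y0]+.5)*k))
for p,col in[((546,-130,287),(0,0,255)),((546,-130,330),(0,0,255)),((547,-172,284),(0,255,0)),((547,-72,284),(0,255,0)),((703,-78,175),(255,255,0)),((609,-12,220),(255,0,255))]:
    cv2.drawMarker(b,P(p),col,cv2.MARKER_CROSS,16,2)
cv2.imwrite("pics/g7.png",b)
E
```

```text
(no output)
```

View pics/g7.png

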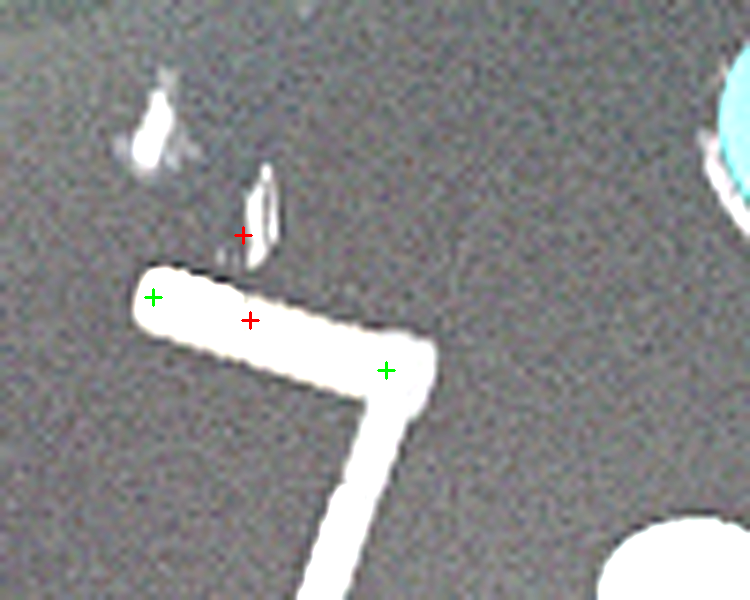

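In this view the shut fingertips sit above or behind the bar, with no overlap on the white bar, and the lever is at rest. The state puts the tip in front of the bar. I'll keep probing down and watch the force.

```bash
python3 -m handwheel '0 0 -0.05 0 0 0 1;0 0 -0.1 0 0 0 1;0 0 -0.1 0 0 0 1'
python3 -m handwheel '0 0 -0.05 0 0 0 1;0 0 -0.08 0 0 0 1;0 0 -0.08 0 0 0 1'
python3 -m handwheel '0 0 -0.03 0 0 0 1;0 0 -0.05 0 0 0 1;0 0 -0.05 0 0 0 1'
python3 -m handwheel '0 0 -0.03 0 0 0 1;0 0 -0.05 0 0 0 1;0 0 -0.05 0 0 0 1'
```

```text
clock: 14.35
eef_pos: [545.5, -129.6, 281.8]
tool_rot: [-179.8, 0.9, 0.5]
contact_force: [-0.2, 0.1, 0.5]
opening: 0.002
clock: 14.65
eef_pos: [545.2, -129.5, 271.6]
tool_rot: [-179.8, 1.0, 0.5]
contact_force: [0.1, 0.6, 0.3]
opening: -0.002
clock: 14.95
eef_pos: [545.2, -129.6, 265.5]
tool_rot: [-179.9, 1.0, 0.5]
contact_force: [0.2, -0.4, 3.0]
opening: 0.004
clock: 15.25
eef_pos: [545.2, -129.7, 259.2]
tool_rot: [-179.9, 1.0, 0.5]
contact_force: [0.5, -0.4, 3.1]
opening: 0.001
```

```bash
python3 - <<'E'
from h import *
a=cv2.imread("pics/s_a.png");b=cv2.cvtColor(grab("scene","pics/s_b.png")["img"],cv2.COLOR_RGB2BGR)
c=bot.camera("scene")
for im in(a,b):
    g=cv2.cvtColor(im,cv2.COLOR_BGR2GRAY)[145:172,268:318]; m=(g>115).astype(np.uint8)
    n,l,st,ce=cv2.connectedComponentsWithStats(m); i=1+st[1:,4].argmax(); ys,xs=np.where(l==i)
    e=np.where(ys+145<160)
    print(st[i],ce[i]+[268,145],[ (x+268,(ys[xs==x].min()+145,ys[xs==x].max()+145)) for x in(8,12,16,20,24,28,32)])
for a_ in(0,.05,.1,.2):
    t=np.radians(35)-a_; p=lambda y:(703.3-190*np.cos(t),y,175+190*np.sin(t))
    print(a_,proj(c,p(-122)),proj(c,p(-172)),proj(c,p(-72)))
E
```

```text
[  5   6  33  16 249] [288.42168675 158.35341365] [(276, (np.int64(151), np.int64(158))), (280, (np.int64(152), np.int64(159))), (284, (np.int64(153), np.int64(161))), (288, (np.int64(154), np.int64(162))), (292, (np.int64(156), np.int64(163))), (296, (np.int64(158), np.int64(164))), (300, (np.int64(159), np.int64(166)))]
[  7   7  31  16 210] [289.88095238 159.78095238] [(276, (np.int64(152), np.int64(159))), (280, (np.int64(152), np.int64(160))), (284, (np.int64(157), np.int64(161))), (288, (np.int64(159), np.int64(162))), (292, (np.int64(157), np.int64(164))), (296, (np.int64(158), np.int64(165))), (300, (np.int64(160), np.int64(166)))]
0 [290.21919106 159.1354711 ] [274.80597737 154.2580961 ] [305.9654579  164.11823783]
0.05 [291.22566659 159.99242431] [275.91015981 155.14031321] [306.86974054 164.94862889]
0.1 [292.15996484 160.98849885] [276.94099553 156.15967108] [307.70311633 165.92018641]
0.2 [293.80952875 163.37697858] [278.77926293 158.5888374 ] [309.15553947 168.26570555]
```

Contact comes at TCP z≈268 with the 3 N lever load, and the bar gave way by about 0.05 rad. So the fingers sit roughly 30 mm higher relative to the bar than I assumed. I'll ease up, open, straddle the bar deeper and grip again.

```bash
python3 -m handwheel '0 0 0.02 0 0 0 1;0 0 0.05 0 0 0 1;0 0 0.1 0 0 0 1;0 0 0.2 0 0 0 1;0 0 0.5 0 0 0 1'
python3 -m handwheel '0.02 0 0.1 0 0 0 0;0.02 0 0.1 0 0 0 0;0.02 0 0.1 0 0 0 0;0.02 0 0.1 0 0 0 0;0.02 0 0.1 0 0 0 0'
python3 -m handwheel '0 0 -0.2 0 0 0 0;0 0 -0.4 0 0 0 0;0 0 -0.5 0 0 0 0;0 0 -0.5 0 0 0 0'
python3 -m handwheel '0 0 -0.1 0 0 0 0;0 0 -0.2 0 0 0 0;0 0 -0.2 0 0 0 0'
```

```text
clock: 15.85
eef_pos: [544.2, -129.0, 318.8]
tool_rot: [-179.8, 1.2, 0.5]
contact_force: [1.1, 0.6, 1.3]
opening: 0.001
clock: 16.35
eef_pos: [546.3, -128.9, 330.2]
tool_rot: [-179.8, 1.3, 0.5]
contact_force: [-0.4, 0.3, -0.4]
opening: 0.846
clock: 16.75
eef_pos: [545.6, -128.7, 268.9]
tool_rot: [-179.8, 1.4, 0.5]
contact_force: [0.1, 0.0, 0.6]
opening: 0.999
clock: 17.05
eef_pos: [545.1, -128.5, 243.5]
tool_rot: [-179.8, 1.5, 0.5]
contact_force: [0.2, 0.5, -0.3]
opening: 0.997
```

```bash
python3 -m handwheel '0 0 0 0 -0.01 0 0.5;0 0 0 0 -0.016 0 1;0 0 0 0 -0.016 0 1;0 0 0 0 -0.016 0 1;0 0 0 0 -0.016 0 1'
python3 -m handwheel '0 0 0 0 0 0 1;0 0 0 0 0 0 1;0 0 0 0 0 0 1'
```

```text
clock: 17.55
eef_pos: [545.7, -128.4, 244.0]
tool_rot: [-179.8, -0.0, 0.5]
contact_force: [2.6, -0.5, 1.6]
opening: 0.256
clock: 17.85
eef_pos: [545.8, -128.4, 244.1]
tool_rot: [-179.9, -0.0, 0.5]
contact_force: [2.5, -0.1, 1.3]
opening: 0.255
```

```bash
python3 -m handwheel '0 0 0 0 0 0 0.3;0 0 0 0 0 0 0.3;0.01 0 -0.1 0 0 0 0.3;0.01 0 -0.1 0 0 0 1;0.01 0 -0.1 0 0 0 1'
python3 -m handwheel '0 0 0 0 0 0 1;0 0 0 0 0 0 1;0 0 0 0 0 0 1'
python3 -m handwheel '-0.04 0 -0.06 0 0 0 1;-0.08 0 -0.13 0 0 0 1;-0.12 0 -0.2 0 0 0 1;-0.12 0 -0.2 0 0 0 1'
```

```text
clock: 18.35
eef_pos: [546.7, -128.4, 231.6]
tool_rot: [-179.9, 0.0, 0.5]
contact_force: [0.7, -0.1, -0.6]
opening: 0.37
clock: 18.65
eef_pos: [547.1, -128.5, 231.8]
tool_rot: [-179.9, -0.0, 0.5]
contact_force: [4.4, 0.3, -0.9]
opening: 0.261
clock: 19.05
eef_pos: [532.7, -128.6, 206.8]
tool_rot: [-179.9, -0.1, 0.5]
contact_force: [12.2, -2.1, -2.2]
opening: 0.265
```

```bash
python3 - <<'E'
from h import *
c=grab("scene","pics/s_c.png")
b=cv2.cvtColor(c["img"],cv2.COLOR_RGB2BGR)
x0,y0=255,130
z=cv2.convertScaleAbs(cv2.resize(b[130:210,255:355],(750,600),interpolation=cv2.INTER_CUBIC),alpha=1.6,beta=20)
def P(p): return tuple(int(v) for v in ((proj(c,p)-[x0,y0]+.5)*7.5))
for a_,col in((0,(0,255,0)),(.15,(0,0,255)),(.3,(255,0,0))):
    t=np.radians(35)-a_
    for y in(-172,-72): cv2.drawMarker(z,P((703.3-190*np.cos(t),y,175+190*np.sin(t))),col,cv2.MARKER_CROSS,14,2)
cv2.imwrite("pics/g8.png",z)
E
```

```text
(no output)
```

View pics/g8.png

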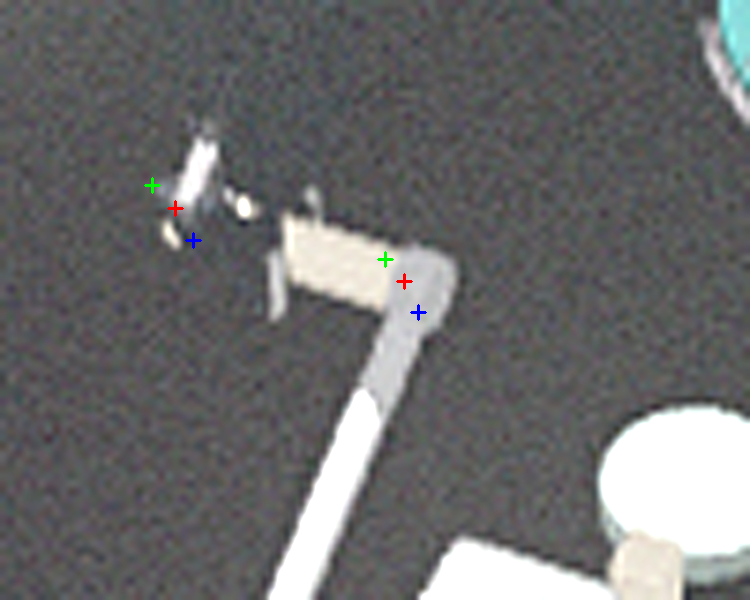

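The lever follows the grip, now at about 0.14 rad by the overlay. The bar sits between the fingers and the front finger reaches below it. I'll continue down along the arc, steering by TCP displacement.

```bash
python3 -m handwheel '-0.05 0 -0.11 0 0 0 1;-0.09 0 -0.22 0 0 0 1;-0.12 0 -0.33 0 0 0 1;-0.145 0 -0.44 0 0 0 1;-0.145 0 -0.44 0 0 0 1'
python3 - <<'E'
from h import *
c=grab("scene","pics/s_d.png");g=cv2.cvtColor(c["img"],cv2.COLOR_RGB2GRAY)
print(bot.read_state()["eef_pos"])
# lever-arm row centre at several columns; compare with projected lever arm
for a in(.3,.4,.45,.5,.55):
    t=np.radians(35)-a; p=lambda r:(703.3-r*np.cos(t),-62,175+r*np.sin(t))
    out=[]
    for r in(110,150,190):
        u,v=proj(c,p(r)); row=int(round(v)); seg=g[row,int(u)-12:int(u)+13]; xs=np.where(seg>120)[0]
        out.append((round(u,1),round(v,1), (xs.mean()-12+int(u)).round(1) if len(xs) else None))
    print(a,out)
E
```

```text
clock: 19.6
eef_pos: [516.8, -128.8, 153.8]
tool_rot: [-180.0, -0.3, 0.5]
contact_force: [14.8, -1.0, 3.6]
opening: 0.262
[ 516.9373022  -128.76937659  154.35578332]
0.3 [(np.float64(302.3), np.float64(195.2), np.float64(303.0)), (np.float64(307.9), np.float64(183.5), None), (np.float64(313.4), np.float64(172.1), np.float64(304.5))]
0.4 [(np.float64(302.9), np.float64(197.0), np.float64(302.0)), (np.float64(308.6), np.float64(186.1), None), (np.float64(314.2), np.float64(175.4), np.float64(305.5))]
0.45 [(np.float64(303.1), np.float64(198.0), np.float64(301.5)), (np.float64(308.9), np.float64(187.5), None), (np.float64(314.6), np.float64(177.2), np.float64(305.5))]
0.5 [(np.float64(303.3), np.float64(199.1), np.float64(301.0)), (np.float64(309.1), np.float64(188.9), np.float64(305.0)), (np.float64(314.8), np.float64(179.1), None)]
0.55 [(np.float64(303.5), np.float64(200.2), np.float64(300.5)), (np.float64(309.3), np.float64(190.5), np.float64(305.0)), (np.float64(315.0), np.float64(181.1), None)]
```

```bash
python3 -m handwheel '-0.01 0 -0.1 0 0 0 1;-0.01 0 -0.2 0 0 0 1;-0.01 0 -0.3 0 0 0 1;-0.005 0 -0.4 0 0 0 1;0 0 -0.48 0 0 0 1'
python3 -m handwheel '0.01 0 -0.05 0 0 0 1;0.02 0 -0.1 0 0 0 1;0.03 0 -0.16 0 0 0 1;0.03 0 -0.16 0 0 0 1'
```

```text
clock: 20.15
eef_pos: [517.3, -128.9, 96.6]
tool_rot: [-180.0, -0.4, 0.5]
contact_force: [7.0, 2.4, 14.7]
opening: 0.26
clock: 20.55
eef_pos: [521.5, -128.8, 77.2]
tool_rot: [-180.0, -0.5, 0.5]
contact_force: [5.4, 2.4, 10.9]
opening: 0.259
```

```bash
python3 -m handwheel '0.01 0 -0.02 0 0 0 1;0.01 0 -0.04 0 0 0 1;0.01 0 -0.04 0 0 0 1'
python3 -m handwheel '0.005 0 -0.02 0 0 0 1;0.005 0 -0.03 0 0 0 1;0.005 0 -0.03 0 0 0 1'
```

```text
clock: 20.85
eef_pos: [522.7, -128.8, 73.8]
tool_rot: [-179.9, -0.5, 0.5]
contact_force: [-12.1, 8.6, 48.9]
opening: 0.265
clock: 21.15
eef_pos: [523.3, -128.8, 72.3]
tool_rot: [-179.8, -0.6, 0.5]
contact_force: [-20.4, 11.3, 68.3]
opening: 0.26
```

Force jumps at z≈75, which is the lever stop (157 mm of travel, 0.87 rad). I'll hold there, then ease it up along the arc.

```bash
python3 -m handwheel '0 0 0.005 0 0 0 1;0 0 0.005 0 0 0 1;0 0 0.005 0 0 0 1;0 0 0.005 0 0 0 1;0 0 0.005 0 0 0 1'
python3 -m handwheel '-0.005 0 0.03 0 0 0 1;-0.015 0 0.08 0 0 0 1;-0.03 0 0.14 0 0 0 1;-0.045 0 0.2 0 0 0 1;-0.055 0 0.26 0 0 0 1'
python3 -m handwheel '-0.005 0 0.06 0 0 0 1;-0.01 0 0.12 0 0 0 1;-0.01 0 0.18 0 0 0 1;-0.01 0 0.24 0 0 0 1;-0.005 0 0.3 0 0 0 1'
```

```text
clock: 21.65
eef_pos: [522.8, -128.6, 74.1]
tool_rot: [-179.7, -0.6, 0.5]
contact_force: [-12.3, 7.4, 42.9]
opening: 0.259
clock: 22.15
eef_pos: [516.4, -128.6, 105.7]
tool_rot: [-179.7, -0.7, 0.5]
contact_force: [7.9, 1.4, 7.1]
opening: 0.264
clock: 22.65
eef_pos: [516.1, -128.5, 142.0]
tool_rot: [-179.7, -0.8, 0.5]
contact_force: [6.9, 0.3, 4.8]
opening: 0.263
```

```bash
python3 -m handwheel '0.005 0 0.06 0 0 0 1;0.01 0 0.13 0 0 0 1;0.025 0 0.2 0 0 0 1;0.04 0 0.26 0 0 0 1;0.055 0 0.32 0 0 0 1'
python3 -m handwheel '0.015 0 0.05 0 0 0 1;0.035 0 0.1 0 0 0 1;0.055 0 0.15 0 0 0 1;0.075 0 0.2 0 0 0 1;0.08 0 0.22 0 0 0 1'
```

```text
clock: 23.15
eef_pos: [523.4, -128.4, 180.6]
tool_rot: [-179.7, -0.9, 0.5]
contact_force: [11.8, -0.8, 0.8]
opening: 0.26
clock: 23.65
eef_pos: [533.6, -128.4, 207.2]
tool_rot: [-179.7, -1.0, 0.5]
contact_force: [12.4, -0.9, -2.0]
opening: 0.265
```

```bash
python3 -m handwheel '0.025 0 0.05 0 0 0 1;0.05 0 0.1 0 0 0 1;0.08 0 0.15 0 0 0 1;0.11 0 0.19 0 0 0 1;0.11 0 0.2 0 0 0 1'
python3 -m handwheel '0.02 0 0.025 0 0 0 1;0.02 0 0.025 0 0 0 1;0.02 0 0.025 0 0 0 1'
```

```text
clock: 24.15
eef_pos: [547.1, -128.3, 231.1]
tool_rot: [-179.7, -1.0, 0.5]
contact_force: [11.1, 0.1, -4.6]
opening: 0.259
clock: 24.45
eef_pos: [549.2, -128.3, 233.7]
tool_rot: [-179.7, -1.0, 0.5]
contact_force: [3.4, -0.1, 0.5]
opening: 0.261
```

```bash
python3 - <<'E'
from h import *
c=grab("scene","pics/s_e.png")
for f in("s_a","s_b","s_c","s_e"):
    g=cv2.cvtColor(cv2.imread(f"pics/{f}.png"),cv2.COLOR_BGR2GRAY)
    out=[]
    for row in(172,176,180,184,188):
        seg=g[row,285:318].astype(float); w=np.clip(seg-70,0,None); out.append(round(285+(w*np.arange(len(w))).sum()/w.sum(),2))
    print(f,out)
E
```

```text
s_a [np.float64(305.4), np.float64(303.94), np.float64(301.77), np.float64(300.75), np.float64(299.1)]
s_b [np.float64(306.45), np.float64(304.93), np.float64(303.48), np.float64(301.08), np.float64(300.01)]
s_c [np.float64(308.75), np.float64(307.31), np.float64(305.56), np.float64(303.1), np.float64(301.84)]
s_e [np.float64(305.51), np.float64(303.91), np.float64(301.78), np.float64(300.77), np.float64(299.24)]
```

The lever is back at rest: its arm pixels match the starting picture to about 0.1 px. I'll release and go over to the post.

```bash
python3 -m handwheel '0 0 0 0 0 0 0.6;0 0 0 0 0 0 0.3;0 0 0 0 0 0 0;0 0 0 0 0 0 0;0 0 0 0 0.01 0 0'
python3 -m handwheel '0 0 0.2 0 0.01 0 0;0 0 0.5 0 0.01 0 0;0 0 0.9 0 0.01 0 0;0 0 0.9 0 0.01 0 0'
python3 -m handwheel '-0.4 0 0 0 0 0 0;-0.8 0 0 0 0 0 0;-1 0 0 0 0 0 0;-1 0 0 0 0 0 0'
python3 -m handwheel '0 0.3 -0.2 0 0 0 0;0 0.6 -0.6 0 0 0 0;0 1 -1 0 0 0 0;0 1 -1 0 0 0 0'
python3 - <<'E'
from h import *
c=grab("scene","pics/s_f.png")
for f in("s_a","s_f"):
    g=cv2.cvtColor(cv2.imread(f"pics/{f}.png"),cv2.COLOR_BGR2GRAY)
    out=[]
    for row in(172,176,180,184,188):
        seg=g[row,285:318].astype(float); w=np.clip(seg-70,0,None); out.append(round(285+(w*np.arange(len(w))).sum()/w.sum(),2))
    print(f,out)
E
```

```text
clock: 25.0
eef_pos: [548.9, -128.3, 233.8]
tool_rot: [-179.7, -0.1, 0.5]
contact_force: [-1.2, 1.4, -0.6]
opening: 0.997
clock: 25.4
eef_pos: [550.5, -129.5, 347.0]
tool_rot: [-179.7, 0.5, 0.5]
contact_force: [-0.4, 0.2, -1.2]
opening: 0.997
clock: 25.8
eef_pos: [428.4, -130.1, 347.2]
tool_rot: [-179.5, 0.4, 0.5]
contact_force: [0.2, 0.2, 0.7]
opening: 1.001
clock: 26.2
eef_pos: [427.5, -7.9, 225.0]
tool_rot: [-179.5, 0.6, 0.6]
contact_force: [1.0, -0.2, 1.2]
opening: 0.996
s_a [np.float64(305.4), np.float64(303.94), np.float64(301.77), np.float64(300.75), np.float64(299.1)]
s_f [np.float64(304.87), np.float64(303.36), np.float64(302.03), np.float64(300.45), np.float64(299.1)]
```

```bash
python3 -m handwheel '0.2 0.26 -0.3 0 0 0 0;0.4 0.26 -0.5 0 0 0 0;0.56 0.26 -0.5 0 0 0 0;0.56 0.26 -0.5 0.005 -0.006 0 0'
python3 -m handwheel '0 0 -0.3 0 0 0 0;0 0 -0.6 0 0 0 0;0 0 -0.82 0 0 0 0;0 0 -0.82 0 0 0 0'
python3 -m handwheel '0 0 0 0 0 0 0;0 0 0 0 0 0 0'
```

```text
clock: 26.65
eef_pos: [495.9, 25.0, 161.8]
tool_rot: [-179.4, 0.3, 0.7]
contact_force: [-1.4, 0.1, 0.7]
opening: 1.002
clock: 27.05
eef_pos: [494.3, 24.4, 61.3]
tool_rot: [-179.4, 0.5, 0.7]
contact_force: [-0.3, -0.4, 0.7]
opening: 0.999
clock: 27.25
eef_pos: [494.9, 24.3, 62.6]
tool_rot: [-179.4, 0.4, 0.7]
contact_force: [0.5, -0.0, 0.1]
opening: 1.001
```

```bash
python3 -m handwheel '0 0 0 0 0 0 0.6;0 0 0 0 0 0 1;0 0 0 0 0 0 1;0 0 0 0 0 0 1;0 0 0 0 0 0 1'
python3 -m handwheel '0 0 0 0 0 0 1;0 0 0 0 0 0 1;0 0 0.01 0 0 0 1'
python3 -m handwheel '-0.05 0 0.015 0 0 0 1;-0.15 0 0.015 0 0 0 1;-0.3 0 0.015 0 0 0 1;-0.45 0 0.015 0 0 0 1;-0.45 0 0.015 0 0 0 1'
```

```text
clock: 27.75
eef_pos: [494.3, 24.4, 62.8]
tool_rot: [-179.4, 0.5, 0.7]
contact_force: [-8.6, 0.7, 14.4]
opening: 0.284
clock: 28.05
eef_pos: [494.1, 24.4, 63.9]
tool_rot: [-179.4, 0.5, 0.7]
contact_force: [0.1, -0.6, -3.1]
opening: 0.278
clock: 28.55
eef_pos: [436.9, 24.6, 65.3]
tool_rot: [-179.3, 0.7, 0.7]
contact_force: [-0.8, 0.3, -2.9]
opening: 0.282
```

```bash
python3 -m handwheel '-0.12 0 0 0 0 0 1;-0.25 0 0 0 0 0 1;-0.35 0 0 0 0 0 1;-0.35 0 0.1 0 0 0 1;-0.35 0 0.18 0 0 0 1'
python3 -m handwheel '0 0.1 0 0 0 0 1;0 0.3 0 0 0 0 1;0 0.55 0 0 0 0 1;0 0.8 0 0 0 0 1;0 1 0 0 0 0 1'
python3 -m handwheel '0 0.25 0 0 0 0 1;0 0.5 0 0 0 0 1;0 0.75 0 0 0 0 1;0 1 0 0 0 0 1;0 1 0 0 0 0 1'
python3 -m handwheel '0.05 0.2 0 0 0 0.005 1;0.2 0.4 0 0 0 0.01 1;0.4 0.6 0 0 0 0.01 1;0.6 0.65 0 0 0 0.01 1;0.6 0.65 0 0 0 0.01 1'
```

```text
clock: 29.05
eef_pos: [394.4, 24.6, 87.3]
tool_rot: [-179.3, 0.7, 0.7]
contact_force: [0.1, 0.5, -2.7]
opening: 0.283
clock: 29.55
eef_pos: [394.0, 146.3, 87.4]
tool_rot: [-179.3, 0.7, 0.7]
contact_force: [0.3, -0.1, -3.0]
opening: 0.28
clock: 30.05
eef_pos: [393.5, 269.9, 87.3]
tool_rot: [-179.2, 0.6, 1.0]
contact_force: [0.4, -1.2, -3.6]
opening: 0.282
clock: 30.55
eef_pos: [467.9, 347.9, 87.2]
tool_rot: [-179.3, 0.5, 1.9]
contact_force: [0.9, -1.4, -3.2]
opening: 0.281
```

```bash
python3 -m handwheel '0.08 -0.03 0 0 0 0 1;0.165 -0.045 0 0 0 0 1;0.165 -0.045 0 0 0 0 1'
python3 - <<'E'
from h import *
c=grab("top","pics/t_f.png"); g=cv2.cvtColor(c["img"],cv2.COLOR_RGB2GRAY)
print("mat px",proj(c,(705,343,3)),proj(c,(446,343,3)))
hsv=cv2.cvtColor(c["img"],cv2.COLOR_RGB2HSV)
r0,c0=190,222
# lid steel vs white mat: show rows coarse
print(hsv[180:232:3,212:262:2,1]); print(g[180:232:3,212:262:2])
E
```

```text
clock: 30.85
eef_pos: [489.2, 341.3, 87.5]
tool_rot: [-179.3, 0.5, 1.8]
contact_force: [0.1, -0.6, -3.8]
opening: 0.285
mat px [235.4504807  186.18782785] [233.07581407 249.88012431]
[[ 39  25  29  23   0  15   8  31  31  24  46  31  32  34  54  16  31  24
   25  23  15  35  22  38  24]
 [ 23  16  15  24  16  23  16  15  16  15  29  26  29  23  22  30  25  30
   48  38  28  16  23   9   8]
 [  9  26  10  17  17  11  18  31  23  23   9  13  19  19  14  17  18   0
    2   0   0  20  41   8   8]
 [  8 255   0   4   3   4   3   5   9   7   7   7  10   9   4   7   3   4
    3   3   3  18  46  42  34]
 [ 20 255   0   4   3   4  11   9  10  11   8   9   9   8   8   9   4   4
    3   4   3  17  35   7  26]
 [ 12 255   0   3   4  11   9   9  10  11   9   9   9  11   5  10   3   2
    3   3   3  12  36  14  25]
 [  6  32   0   4   4   8  11  10   9   9   9   9   9   9   6  11   3   4
    4   3   3  13  10  26  19]
 [ 17  68   0   5   3   9  10  11  11   9   9   9   9   8   8  10   3   4
    4   4   4  13  26   0   6]
 [ 14  13  79 135 103  70   8   9  10   9   8   8  10   8  10   8   5   4
   
[... 2164 characters left out ...]
18 233 242 248 232 250 248 246 247 248
  247 248 248 237  45  59  57]
 [113 101 110 109 107 160  75  81  58 231 242 247 225 245 245 245 246 247
  246 246 249 234  56  60  62]
 [116 100 109 106 109 101 146  80  72 228 245 246 231 246 246 246 244 246
  245 245 246 235  58  65  64]
 [107 103 108 108 108  83 140  76  76 124 250 248 230 245 246 246 247 247
  248 247 247 229  56  65  67]
 [109 103 114 113 113  96 189  78  79  48 253 248 229 245 245 246 247 246
  247 247 248 232  59  70  65]
 [102 101 149 114 120  97  69 179  72  68 247 249 232 245 246 246 247 247
  247 248 249 237  53  69  66]
 [103 104 105 120 121 131  74 200  79 145 245 252 230 246 247 248 248 248
  247 250 250 241  54  62  63]]
```

```bash
python3 - <<'E'
from h import *
c=bot.camera("top"); print(ray(c,(231.5,198),84))
E
python3 -m handwheel '0 0 -0.08 0 0 0 1;0 0 -0.16 0 0 0 1;0 0 -0.24 0 0 0 1;0 0 -0.3 0 0 0 1;0 0 -0.3 0 0 0 1'
python3 -m handwheel '0 0 -0.025 0 0 0 1;0 0 -0.05 0 0 0 1;0 0 -0.05 0 0 0 1'
```

```text
[639.9163527  340.92894599  84.        ]
clock: 31.45
eef_pos: [487.2, 341.7, 49.9]
tool_rot: [-179.4, 0.6, 1.8]
contact_force: [-0.1, -0.3, -3.3]
opening: 0.279
clock: 31.75
eef_pos: [487.3, 341.9, 44.2]
tool_rot: [-179.3, 0.6, 1.8]
contact_force: [-2.6, 0.0, 0.8]
opening: 0.283
```

```bash
python3 -m handwheel '0 0 -0.01 0 0 0 1;0 0 -0.012 0 0 0 1;0 0 -0.012 0 0 0 1'
python3 -m handwheel '0 0 0 0 0 0 0.7;0 0 0 0 0 0 0.5;0 0 0 0 0 0 0.2;0 0 0 0 0 0 0;0 0 0 0 0 0 0'
python3 -m handwheel '0 0 0.2 0 0 0 0;0 0 0.5 0 0 0 0;0 0 0.9 0 0 0 0;0 0 1 0 0 0 0'
python3 -m handwheel '-0.4 0 0.1 0 0 0 0;-0.8 0 0.2 0 0 0 0;-1 0 0.2 0 0 0 0;-1 0 0.2 0 0 0 0'
python3 -m handwheel '0 -0.4 0.1 0 0 0 0;0 -0.8 0.2 0 0 0 0;0 -1 0.2 0 0 0 0;0 -1 0.2 0 0 0 0'
python3 - <<'E'
from h import *
c=grab("top","pics/t_g.png");s=grab("scene","pics/s_g.png")
g=cv2.cvtColor(c["img"],cv2.COLOR_RGB2GRAY)
d=cv2.cvtColor(cv2.imread("pics/top0.png"),cv2.COLOR_BGR2GRAY)
np.set_printoptions(linewidth=250)
print(g[184:256:3,212:262:2])
def cen(g,r0,r1,c0,c1,t):
    m=g[r0:r1,c0:c1]>t; y,x=np.where(m); return x.mean().round(2)+c0,y.mean().round(2)+r0,m.sum()
for n,b in dict(dish=(252,282,302,338,90),bottle=(193,224,172,206,110),lever=(205,222,341,375,140)).items(): print(n,cen(d,*b),cen(g,*b))
gs=cv2.cvtColor(cv2.imread("pics/s_g.png"),cv2.COLOR_BGR2GRAY);ga=cv2.cvtColor(cv2.imread("pics/scene0.png"),cv2.COLOR_BGR2GRAY)
print("lever scene",cen(ga,148,172,270,318,115),cen(gs,148,172,270,318,115))
E
```

```text
clock: 32.05
eef_pos: [487.3, 342.2, 44.1]
tool_rot: [-179.3, 0.6, 1.8]
contact_force: [-10.1, -4.5, 23.1]
opening: 0.279
clock: 32.55
eef_pos: [487.4, 342.1, 44.0]
tool_rot: [-179.3, 0.6, 1.8]
contact_force: [0.5, 0.3, -0.1]
opening: 0.958
clock: 32.95
eef_pos: [489.2, 342.7, 168.4]
tool_rot: [-179.1, 0.4, 1.8]
contact_force: [0.5, -0.1, 0.2]
opening: 0.999
clock: 33.35
eef_pos: [366.0, 343.6, 192.4]
tool_rot: [-179.0, 0.5, 2.0]
contact_force: [1.5, 0.7, -0.3]
opening: 1.0
clock: 33.75
eef_pos: [366.6, 221.1, 216.7]
tool_rot: [-178.8, 0.5, 1.8]
contact_force: [-0.6, 0.7, 0.3]
opening: 1.0
[[ 34  33  31  30  30  31  35  33  31  27  29  30  30  27  27  28  27  25  21  21  22  30  30  34  30]
 [ 34  18 244 255 255 255 255 255 255 255 255 255 255 255 255 255 255 255 255 255 255 253  20  31  35]
 [ 34   1 255 252 252 252 251 252 251 251 252 251 251 250 252 253 252 252 252 252 253 244  22  35  37]
 [ 42   5 255 252 252 252 255 211 225 225 223 224 227 229 232 178 250 252 252 251 253 233  27  38  38]
 [ 46   8 255 251 252 252 254 214 228 226 227 227 230 230 236 175 252 252 252 250 253 248  
[... 1747 characters left out ...]
64  51  45  39]
 [ 39 233 255 255 255 255 111  58  77  84  88  92  94  98  98 100 100  84  99  99  95 152 122  49  44]
 [ 36  39  68  78  55  77  81  84  91  91  95 100 100 102 100 106 105  82 101  96  99  90 143  59  52]]
dish (np.float64(319.58), np.float64(266.67), np.int64(428)) (np.float64(319.58), np.float64(266.67), np.int64(428))
bottle (np.float64(190.31), np.float64(207.82), np.int64(366)) (np.float64(190.37), np.float64(207.79), np.int64(362))
lever (np.float64(355.29), np.float64(213.01), np.int64(205)) (np.float64(355.43), np.float64(213.01), np.int64(207))
lever scene (np.float64(292.59), np.float64(159.69), np.int64(337)) (np.float64(292.61), np.float64(159.69), np.int64(341))
```

```bash
python3 -m handwheel '0 0 0 0 0 0 0;0 0 0 0 0 0 0;0 0 0 0 0 0 0'
python3 -c "
from rig import bot
print(bot.close_job())"
```

```text
clock: 34.15
eef_pos: [366.4, 224.2, 216.4]
tool_rot: [-179.0, 0.5, 2.0]
contact_force: [-0.0, -0.1, -0.1]
opening: 1.001
the job is handed in; nothing more can be done
None
```

I ran the whole sequence and handed the job in at about 34 s of the 72 s allowed. No verdict was reported, and I did not directly measure that the lid is shut.

**What I did:** I slid the holder in until it met the back stop, then gripped the lever bar and drew it down to its stop. I held it there for about 0.5 s and eased it back up at no more than about 0.4 rad/s. Then I drew the holder out and set it on the mat.

**Last checks:**
- **Holder:** on the mat, with the block about (+64, -2) mm from the mat's centre and the post about 88 mm from it on the other side.
- **Lever:** its pixels match the starting picture to about 0.15 px, so it is back at rest.
- **Dish and bottle:** neither moved (under 0.1 px).
- **Robot:** the gripper was clear, with zero contact force.

**What failed or disagreed:**
- **First grip on the lever:** it closed on nothing. Contact came with the TCP about 30 mm lower than the stated geometry predicted. I found the right height by touch and gripped again, and I never explained the difference.
- **Lid:** I judge it shut from the lever reaching its stop (157 mm of travel, about 0.87 rad) and from the force pattern at the grip. The upward force was 14.7 N, then 10.9 N, then rose sharply at the stop.
- **Scene camera:** its sideways (y) readings of the holder and post differed from the top camera or the gripper by 4 to 6 mm. I trusted the top view.

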